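Test the release force of a push catch and record the verdict

TASK

Before this crate-lane push catch goes into service, press its orange pad slowly straight down until it clicks and stays down, noticing how hard you had to push at that moment; never press on it with more than about 20 N. Then slide the black pointer of the record slide from its grey parking field to the middle of the right colour: yellow if the catch let go below 8 N, green if it took 8 to 13 N, red if it took more than 13 N. Leave the catch down, let go of everything, and do not disturb the white cap, the spanner or the tally counter.

Things in the scene. Friction and masses are not known exactly. Their poses are not given: they have to be found in the camera images.
- push_catch: The push catch: a blue housing 60 x 56 x 40 mm on a steel plate 100 (x) x 110 (y) x 6 mm screwed to the bench, with an orange round pad on top and a steel bolt of 12 mm that enters a steel keeper on its -y side. Origin: underside of the plate, straight below the pad's axis; z up. The housing's top is 46 mm above the origin. It stands at any yaw within 35 degrees, anywhere in a 7 x 11 cm patch.
- pad_top (a point): Centre of the flat top of the orange pad (30 mm diameter, 8 mm thick, on a 20 mm stem). It stands 65 mm above the bench at rest; clicked, it stays 11 mm lower, 54 mm above the bench and 8 mm above the housing.
- catch (a joint): The latch inside, worked by the pad through a soft spring, m: 0 latched (at rest), 0.011 clicked. The push grows about 2 N per mm of pad travel until the release force, 4 to 18 N, different every time and not visible. Then the latch jumps to 0.011 with pad and bolt, the push drops at once to nearly nothing and they stay down. Let go before the click, the pad springs back up.
- record_slide: The record slide: aluminium bar 60 (x) x 190 (y) x 14 mm, fixed to the bench, with a slot along its y and four coloured fields in a row on its top, from its -y end: grey (parking), yellow, green, red, each about 36 mm long. Origin: centre of its underside; its y axis runs along the slot towards the red end. Stands within 14 degrees of yaw 0, in a 3 x 10 cm patch.
- pointer (a joint): Position of the pointer along the slot, m, 0 to 0.130, growing towards the slide's +y (red end). Field centres: grey parking 0.005, yellow 0.042, green 0.078, red 0.114; starts between 0 and 0.012. Value p lies at y = p - 0.065 in the frame of record_slide. About 2 N of friction; stays where it is left.
- pointer_top (a point): Centre of the top of the black pointer knob, a block 20 (x of the slide) x 16 (along the slot) x 32 mm high; its top is 47.5 mm above the bench and its foot just above the bar's top (14 mm). It can be pinched from above or pushed from the side.
- white_cap: White plastic bottle cap, 80 mm diameter, 23 mm high, loose: leave it alone. Origin: centre of its underside.
- open_spanner: Steel open-ended spanner 147 x 25 x 5 mm, loose: leave it alone. Origin: centre of its underside.
- tally: Round chromed hand tally counter, 54 x 55 x 19 mm, loose: leave it alone. Origin: centre of its underside.
Not all that is in view belongs to the job. Of the things that look like the push_catch, the larger one is meant.

How it is judged:
By the outcome, as a careful person would: the job done as asked, in the order asked, and still so for the second after the job is handed in, with the robot touching nothing.
It also fails if it takes over 64 s, if anything falls off the work surface, if the arm or the gripper's body presses on something with over 40 N, if the wrist force passes 120 N, or if a joint passes its speed limit or range.

ROBOT

A 6-joint arm with a two-finger parallel gripper is mounted at the origin on a cart in front of the work surface, level with it; the furniture and walls round the work are solid. World frame = base frame: x ahead of the robot, y to its left, z up, the work surface at z = 0. Lengths are in m, angles in rad, forces in N, time in s.
With the tool pointing down it reaches from about 0.25 to 0.775 m from the base axis. Payload 4 kg.
Tool frame: the origin (TCP) lies midway between the tips of the shut fingers; the grasp point (between the pads) lies 19 mm behind it (r.grip_point_offset is the z of the grasp point in the tool frame, in m); z points along the fingers, y is the direction in which the jaws open and shut (so a half turn about z gives the same grasp; the last joint's range is limited). The gripper opens to 94 mm and grips with 3 to 60 N. Pads are 16 mm wide; open, the fingers measure 119 mm over their backs; the gripper's body (75 mm by 177 mm) begins 78 mm behind the grasp point.
Start: joints at [-1.348, 0.087, 1.371, -0, 1.684, -0.103], TCP at [0.176, -0.521, 0.206] pointing down, gripper open.
Joint ranges: [-3.1, 3.1], [-0.76, 2.03], [0.27, 2.55], [-1.08, 4.22], [0.17, 2.65], [-2.57, 2.57]. Speed limits (rad/s): [2.79, 2.79, 3.14, 3.14, 3.14, 3.14].

INTERFACE

Orientations are given as [roll, pitch, yaw] about the fixed x, y, z axes, in that order (R = Rz(yaw) Ry(pitch) Rx(roll)).
In Python, from rig import sensors, cams, ticket, r gives the robot as it stands.
- The arm moves only by the tool send_rows, never from a script. Its argument "rows" is a list of rows, each a list of 5 numbers: the finger opening in cm, from 0 to 9.4, then the shift along the tool's x, y, z in cm, then the turn about the tool's z in degrees. In form: [[gripper, tx, ty, tz, roll], ...]. A call has 1 to 10 rows; each row is the pose to reach, as a shift and turn from the pose commanded when the call began, along the tool's axes at that moment; what a row does not reach only later rows make up. A row lasts 1/8 s, in which the tool goes at most 62.5 mm and 10.7 degrees, less where a joint would pass 70% of its speed; a pose out of reach is approached as far as the arm can. A call with a gripper value outside its range is refused whole. The fingers move at their own pace and stop on an object; "newtons" is the grip in N (left out, the last holds). Time passes only in rows, so rows that repeat a pose let the fingers close. It gives the time, the measured TCP pose, the force and the opening at its end, in the units of the state.
- sensors.state(): the state, without advancing time (a new reading comes with each control period).
- cams.capture(name): name is "scene" or "top"; returns (picture, depth): 384x512x3 uint8, blue, green, red; 384x512 float32, m along the optical axis (not along the pixel's ray), 0 where there is no reading.
- cams.camera_info(name): a dict with "fx", "fy", "cx", "cy" (pixels), "dist_coeffs" ([k1, k2, p1, p2, k3] as OpenCV has them; the pictures are not rectified), "rvec" (rotation vector, rad) and "tvec" (3), from world to camera coordinates, as OpenCV has them. Camera axes: x right, y down, z forward; pixel columns grow to the right and rows downward; lengths in m; the calibration is good to about 2 mm. A picture is of the moment at which its call begins. camera_info takes no time and is no camera call.
- ticket.sign_off(): hands the job in, once; it reports no verdict.
Trained networks look in the newest picture that a camera, given by its name, has taken for a name from the list of things; names that differ only in an ending like _2 or _b are one class to them, and where a whole thing is asked for, a point or a joint stands for the part that bears it (a point fixed in the world has none). Each returns a list of dicts, best first, with "confidence" (0 to 1); they miss things now and then, are a little off and sometimes report something else, mostly with a low value. They report only what shows in the picture. A call takes as long as a camera call. They do not tell look-alikes from the thing itself.
- cams.spot_in(camera, query): "box" ([left, top, width, height] in pixels, round what is visible of it).
- cams.trace(camera, query): "region" (384x512 bool, what is visible of it) and "box" ([left, top, width, height] in pixels, round what is visible of it).
- cams.pinpoint(camera, query): "at" ([column, row] in pixels: a listed point, or the origin of a listed thing).
The state is a dict: "t": time; "joint_positions": joint angles; "qd": joint speeds; "tau": joint torques, N m; "tool_pos": TCP position; "ee_rot": TCP orientation; "ft_force": force on the tool from outside, world axes, zero at the start; "torque": the same for the moment, N m; "opening": opening from 0.0 (shut) to 1.0 (fully open).
Only numpy, scipy, OpenCV 4.12 (cv2) and the standard library are available. Lean on these libraries where they do the work, as an engineer would, in place of code of your own. Each camera call takes 0.05 s, during which the arm holds its last target. There are 200 camera calls.

## Working session

There is one attempt and no reset: what is moved stays moved. The work goes in short steps, Python scripts to look and compute and a tool call to move; the robot and the scene stay as the last step left them, time stands still between calls to the robot, and variables do not carry over. Pictures are saved under pics/ and viewed, on a budget of 10 in all, crops included, one or two more only if the job needs it, and the job is handed in when it is done.

Besides the shell and the picture viewer there is one more tool, called after "Call:" in YAML: its name, and indented under it one key for each argument. send_rows: Moves the arm, as the interface text tells. Its arguments: {"type":"object","properties":{"rows":{"type":"array","items":{"type":"array","items":{"type":"number"}}},"newtons":{"type":"number"}},"required":["rows"]}

```bash
mkdir -p pics; cat > h.py <<'E'
import numpy as np, cv2
from rig import sensors, cams, ticket, r
def px2w(cam, uv, z=None, d=None):
    c=cams.camera_info(cam); K=np.array([[c['fx'],0,c['cx']],[0,c['fy'],c['cy']],[0,0,1]])
    R,_=cv2.Rodrigues(np.array(c['rvec'],float)); t=np.array(c['tvec'],float).ravel()
    n=cv2.undistortPoints(np.array(uv,float).reshape(-1,1,2),K,np.array(c['dist_coeffs'],float)).reshape(-1,2)
    ray=np.c_[n,np.ones(len(n))]; o=-R.T@t; w=ray@R
    s=np.asarray(d) if d is not None else (z-o[2])/w[:,2]
    return o+w*np.reshape(s,(-1,1))
def w2px(cam,P):
    c=cams.camera_info(cam); K=np.array([[c['fx'],0,c['cx']],[0,c['fy'],c['cy']],[0,0,1]])
    return cv2.projectPoints(np.array(P,float).reshape(-1,1,3),np.array(c['rvec'],float),np.array(c['tvec'],float),K,np.array(c['dist_coeffs'],float))[0].reshape(-1,2)
E
python3 - <<'E'
from h import *
np.set_printoptions(precision=3,suppress=True)
for n in('scene','top'):
    im,d=cams.capture(n); cv2.imwrite(f'pics/{n}0.png',im); np.save(f'{n}0.npy',d)
    for q,z in (('pad_top',.065),('pointer_top',.0475),('push_catch',0),('record_slide',0)):
        for x in cams.pinpoint(n,q)[:4]: print(n,q,np.round(x['at'],1),round(x['confidence'],2),px2w(n,x['at'],z)[0])
print(sensors.state())
E
```

```text
scene pad_top [261.5 172.1] 0.66 [ 0.605 -0.17   0.065]
scene pad_top [289.1 295.6] 0.55 [ 0.36  -0.499  0.065]
scene push_catch [263.9 193. ] 0.97 [ 0.608 -0.176 -0.   ]
scene push_catch [284.7 314.7] 0.87 [ 0.363 -0.489  0.   ]
scene record_slide [222.1 228.6] 0.54 [ 0.432 -0.217  0.   ]
top pad_top [245.1 153.6] 0.67 [ 0.602 -0.164  0.065]
top pad_top [369.8 239.9] 0.44 [ 0.368 -0.491  0.065]
top pointer_top [286.  216.2] 0.5 [ 0.433 -0.272  0.048]
top push_catch [247.2 156.8] 0.84 [ 0.604 -0.166  0.   ]
top push_catch [362.  239.5] 0.77 [ 0.365 -0.487  0.   ]
top record_slide [263.8 213.4] 0.63 [ 0.441 -0.212  0.   ]
{'t': 0.5, 'joint_positions': array([-1.348,  0.087,  1.371, -0.   ,  1.684, -0.103]), 'qd': array([-0.001,  0.   , -0.002, -0.001,  0.002,  0.002]), 'tau': array([ -0.   , -33.962, -30.227,   0.072,   0.024,  -0.   ]), 'tool_pos': array([ 0.176, -0.521,  0.205]), 'ee_rot': array([3.142, 0.   , 0.326]), 'ft_force': array([ 0.129, -0.118, -0.256]), 'torque': array([ 0.027, -0.011, -0.001]), 'opening': 0.9999582294249222}
```

View pics/top0.png

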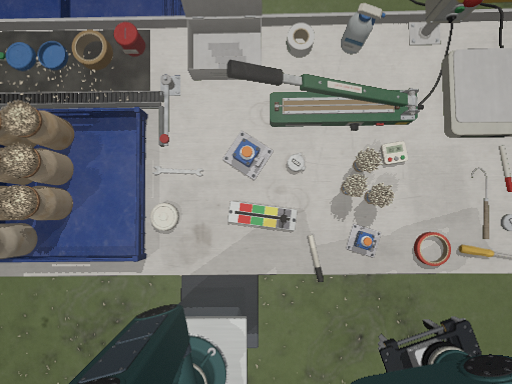

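View pics/scene0.png

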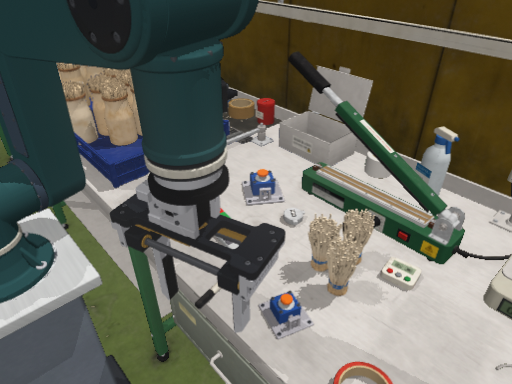

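The top view shows two look-alikes: catch A at (247,153), bigger plate, and catch B at (365,240), smaller. The slide is at (263,215), with its pointer at about (286,216). I choose A and check it by size and in a close crop.

```bash
python3 - <<'E'
from h import *
np.set_printoptions(precision=4,suppress=True)
im,d=cams.capture('top')
for q,z in (('push_catch',.006),('record_slide',.014),('pointer_top',.0475),('pointer',.0475),('pad_top',.065)):
    for x in cams.trace('top',q)[:3]:
        v,u=np.nonzero(x['region']); W=px2w('top',np.c_[u,v],z)[:,:2].astype(np.float32)
        print(q,x['box'],round(x['confidence'],2),cv2.minAreaRect(W*1000),len(u))
# orange blobs
hsv=cv2.cvtColor(im,cv2.COLOR_BGR2HSV)
def blob(m,z,n,box):
    M=np.zeros(m.shape,bool); a,b,c,e=box; M[b:e,a:c]=m[b:e,a:c]; v,u=np.nonzero(M)
    W=px2w('top',np.c_[u,v],z); print(n,len(u),W.mean(0),'px',u.mean(),v.mean(), 'rect',cv2.minAreaRect((W[:,:2]*1000).astype(np.float32)))
H,S,V=cv2.split(hsv)
blob((H<18)&(H>4)&(S>150)&(V>120),.065,'orangeA',(225,130,272,180))
blob((H<18)&(H>4)&(S>150)&(V>120),.065,'orangeB',(345,220,385,258))
sb=(225,195,300,235)
blob((H<4)|(H>174)&(S>120),.014,'red',sb)
blob((H>40)&(H<80)&(S>100),.014,'green',sb)
blob((H>20)&(H<35)&(S>100),.014,'yellow',sb)
blob((V<60),.0475,'black',(276,200,298,235))
dd=d[150:158,242:251]; print('padz',px2w('top',[[246,153]],d=[np.median(dd)]))
a=cv2.resize(im[125:240,215:305],None,fx=5,fy=5,interpolation=cv2.INTER_CUBIC); cv2.imwrite('pics/c1.png',a)
E
```

```text
push_catch [345.3, 226.0, 36.3, 30.0] 0.75 ((364.78070068359375, -488.5325012207031), (81.7119369506836, 74.9755859375), 71.05496978759766) 780
push_catch [225.7, 133.7, 45.0, 42.5] 0.74 ((608.9780883789062, -168.03878784179688), (108.83468627929688, 99.98785400390625), 56.70950698852539) 1285
record_slide [228.5, 201.8, 67.9, 27.8] 0.94 ((435.8681945800781, -207.39541625976562), (191.2022705078125, 62.412757873535156), 82.53253173828125) 1474
record_slide [241.8, 145.2, 15.7, 9.6] 0.54 ((619.7847290039062, -166.5023956298828), (28.371070861816406, 31.50621223449707), 89.45825958251953) 105
pointer [279.9, 214.6, 8.2, 9.6] 0.49 ((429.3487243652344, -265.3306884765625), (13.521207809448242, 18.934894561767578), 89.17161560058594) 38
pad_top [155.9, 166.2, 46.0, 8.7] 0.55 ((558.7923583984375, 16.713085174560547), (121.78358459472656, 16.490398406982422), 87.88621520996094) 172
orangeA 13 [ 0.6048 -0.1646  0.065 ] px 245.46153846153845 152.69230769230768 rect ((606.4965209960938, -165.7078399658203), (24.600509643554688, 18.81928062438965), 59.313232421875)
orangeB 40 [ 0.3649 -0.4834  
[... 181 characters left out ...]
9354838 213.58870967741936 rect ((435.75390625, -209.37728881835938), (181.23385620117188, 59.94472122192383), 82.25272369384766)
green 155 [ 0.4377 -0.1935  0.014 ] px 257.2 214.75483870967741 rect ((437.8754577636719, -193.4290008544922), (31.292451858520508, 52.371002197265625), 82.21765899658203)
yellow 172 [ 0.4322 -0.2297  0.014 ] px 270.1337209302326 216.59883720930233 rect ((432.417724609375, -229.88218688964844), (33.16817092895508, 53.33187484741211), 81.19564056396484)
black 18 [ 0.4256 -0.2623  0.0475] px 282.3888888888889 218.88888888888889 rect ((425.87371826171875, -261.5666198730469), (16.994361877441406, 28.761306762695312), 22.5662841796875)
padz [[ 0.6039 -0.166   0.0651]]
```

View pics/c1.png

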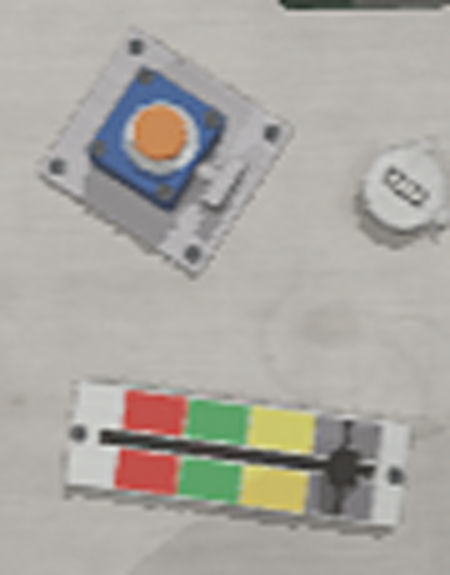

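Crop: catch A's orange pad is at about (247,151), and its plate measures 109 x 100 mm against 82 x 75 mm for B, so A is the one meant. The slide's red end is to the left (+y), its yaw is about -7.5°, and the black knob is at about (283.6,218) on grey. I move above the pad with the fingers shut.

Call:
send_rows:
  rows:
    - [0, 3, -1, 0, 2]
    - [0, 8, -3, 0, 6]
    - [0, 14, -5.3, 0, 10]
    - [0, 20, -7.5, 0, 14]
    - [0, 26, -9.8, 0, 18]
    - [0, 32, -12, 0, 22]
    - [0, 38, -14.3, 0, 26]
    - [0, 44, -16.6, 0, 26]
    - [0, 49, -18.5, 0, 26]
    - [0, 52.1, -19.6, 0, 26]

```text
t: 2.05
tool_pos: [0.6088, -0.166, 0.205]
ee_rot: [-3.141, 0.0, -0.125]
ft_force: [-0.0, 0.1, -0.2]
opening: 0.007
```

```bash
python3 - <<'E'
from h import *
np.set_printoptions(precision=4,suppress=True)
print(sensors.state())
print('pad top cam',px2w('top',[[247,151.4]],.065),'ptr',px2w('top',[[283.6,218.2]],.0475))
im,d=cams.capture('scene')
for q,z in (('pad_top',.065),('pointer_top',.0475)):
    for x in cams.pinpoint('scene',q)[:3]: print(q,np.round(x['at'],1),round(x['confidence'],2),px2w('scene',x['at'],z)[0])
cv2.imwrite('pics/s1.png',im)
E
```

```text
{'t': 2.05, 'joint_positions': array([-0.3562,  0.2695,  1.1608,  0.0004,  1.7115,  1.3397]), 'qd': array([ 0.3487,  0.3403, -0.4189, -0.0226,  0.0797,  0.3663]), 'tau': array([  0.1247, -43.1025, -29.5008,   0.2822,  -0.1464,  -0.2466]), 'tool_pos': array([ 0.6088, -0.166 ,  0.205 ]), 'ee_rot': array([-3.1411,  0.0001, -0.125 ]), 'ft_force': array([-0.0276,  0.0797, -0.2262]), 'torque': array([ 0.0136,  0.0065, -0.0118]), 'opening': 0.006914048200891939}
pad top cam [[ 0.6083 -0.1688  0.065 ]] ptr [[ 0.4275 -0.2656  0.0475]]
pad_top [289.1 297.8] 0.49 [ 0.3564 -0.5025  0.065 ]
pad_top [262.6 171.5] 0.38 [ 0.609  -0.1695  0.065 ]
pointer_top [234.4 225.8] 0.66 [ 0.4247 -0.2733  0.0475]
```

View pics/s1.png

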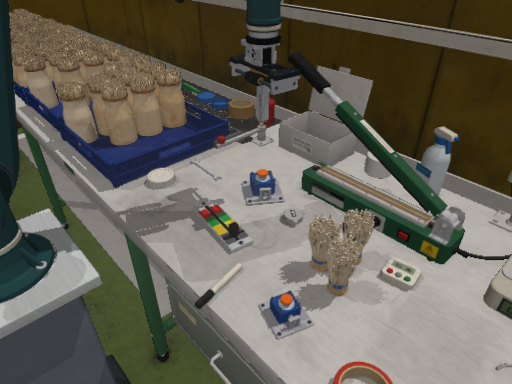

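The scene view confirms it: the gripper is above catch A, pad at (262,171), way clear. Both cameras give the pad as (0.609,-0.169). I lower to just above it.

Call:
send_rows:
  rows:
    - [0, 0.1, 0.1, 3, 0]
    - [0, 0.1, 0.1, 7, 0]
    - [0, 0.1, 0.1, 10, 0]
    - [0, 0.1, 0.1, 12, 0]
    - [0, 0.1, 0.1, 13, 0]
    - [0, 0.1, 0.1, 13, 0]

```text
t: 2.95
tool_pos: [0.6076, -0.1701, 0.0755]
ee_rot: [3.141, 0.0, -0.128]
ft_force: [-0.6, -0.6, 0.3]
opening: 0.006
```

```bash
python3 - <<'E'
from h import *
np.set_printoptions(precision=4,suppress=True)
s=sensors.state(); print(s['tool_pos'],s['ee_rot'],s['ft_force'])
im,d=cams.capture('scene'); cv2.imwrite('pics/c2.png',cv2.resize(im[110:270,180:320],None,fx=4,fy=3.7))
im,d=cams.capture('top'); cv2.imwrite('pics/t2.png',im)
E
```

```text
[ 0.6076 -0.1701  0.0755] [ 3.1414  0.0002 -0.1285] [-0.5956 -0.5533  0.3429]
```

View pics/c2.png

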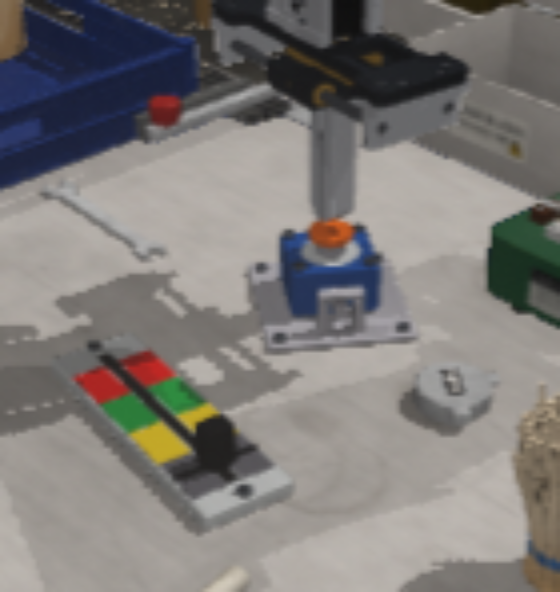

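The fingertip is centred over the pad. I press in 0.5 mm steps and read the force after each.

Call:
send_rows:
  rows:
    - [0, 0, 0, 0.4, 0]
    - [0, 0, 0, 0.8, 0]
    - [0, 0, 0, 1.0, 0]
    - [0, 0, 0, 1.0, 0]

```text
t: 3.55
tool_pos: [0.6077, -0.1697, 0.0654]
ee_rot: [-3.142, 0.0, -0.128]
ft_force: [0.1, -0.0, 0.9]
opening: 0.003
```

Call:
send_rows:
  rows:
    - [0, 0, 0, 0.05, 0]
    - [0, 0, 0, 0.1, 0]
    - [0, 0, 0, 0.1, 0]

```text
t: 3.92
tool_pos: [0.6078, -0.1698, 0.0647]
ee_rot: [3.142, -0.0, -0.128]
ft_force: [-0.6, 1.0, 1.5]
opening: 0.006
```

Call:
send_rows:
  rows:
    - [0, 0, 0, 0.05, 0]
    - [0, 0, 0, 0.05, 0]

```text
t: 4.18
tool_pos: [0.6078, -0.1697, 0.0643]
ee_rot: [3.142, -0.0, -0.128]
ft_force: [-1.0, 1.0, 1.8]
opening: 0.006
```

Call:
send_rows:
  rows:
    - [0, 0, 0, 0.05, 0]
    - [0, 0, 0, 0.05, 0]

```text
t: 4.42
tool_pos: [0.6078, -0.1698, 0.0638]
ee_rot: [3.141, -0.0, -0.128]
ft_force: [-1.5, 1.3, 4.0]
opening: -0.0
```

Call:
send_rows:
  rows:
    - [0, 0, 0, 0.05, 0]
    - [0, 0, 0, 0.05, 0]

```text
t: 4.68
tool_pos: [0.6078, -0.1697, 0.0632]
ee_rot: [3.142, -0.0, -0.128]
ft_force: [-1.9, 0.3, 5.4]
opening: 0.006
```

Call:
send_rows:
  rows:
    - [0, 0, 0, 0.05, 0]
    - [0, 0, 0, 0.05, 0]

```text
t: 4.92
tool_pos: [0.6078, -0.1698, 0.0628]
ee_rot: [3.142, -0.0, -0.128]
ft_force: [-2.2, 1.3, 5.7]
opening: 0.003
```

Call:
send_rows:
  rows:
    - [0, 0, 0, 0.03, 0]
    - [0, 0, 0, 0.03, 0]

```text
t: 5.18
tool_pos: [0.6078, -0.1698, 0.0626]
ee_rot: [3.141, -0.0, -0.128]
ft_force: [-2.2, 2.1, 5.4]
opening: 0.005
```

Call:
send_rows:
  rows:
    - [0, 0, 0, 0.03, 0]
    - [0, 0, 0, 0.03, 0]

```text
t: 5.42
tool_pos: [0.6078, -0.1698, 0.0625]
ee_rot: [3.141, -0.0, -0.128]
ft_force: [-2.9, 0.7, 6.7]
opening: 0.005
```

Call:
send_rows:
  rows:
    - [0, 0, 0, 0.03, 0]
    - [0, 0, 0, 0.03, 0]

```text
t: 5.68
tool_pos: [0.6078, -0.1698, 0.0623]
ee_rot: [3.141, -0.0, -0.128]
ft_force: [-2.7, 1.8, 5.3]
opening: 0.005
```

Call:
send_rows:
  rows:
    - [0, 0, 0, 0.03, 0]
    - [0, 0, 0, 0.03, 0]

```text
t: 5.92
tool_pos: [0.6078, -0.1698, 0.0621]
ee_rot: [3.141, -0.0, -0.128]
ft_force: [-2.7, 1.5, 7.4]
opening: 0.002
```

Call:
send_rows:
  rows:
    - [0, 0, 0, 0.03, 0]
    - [0, 0, 0, 0.03, 0]

```text
t: 6.18
tool_pos: [0.6079, -0.1698, 0.0619]
ee_rot: [3.141, -0.001, -0.128]
ft_force: [-2.3, 1.2, 7.4]
opening: 0.005
```

Call:
send_rows:
  rows:
    - [0, 0, 0, 0.03, 0]
    - [0, 0, 0, 0.03, 0]

```text
t: 6.42
tool_pos: [0.6078, -0.1698, 0.0617]
ee_rot: [3.141, -0.001, -0.128]
ft_force: [-3.1, 1.2, 8.2]
opening: 0.004
```

Call:
send_rows:
  rows:
    - [0, 0, 0, 0.03, 0]
    - [0, 0, 0, 0.03, 0]

```text
t: 6.68
tool_pos: [0.6078, -0.1697, 0.0615]
ee_rot: [3.141, -0.001, -0.128]
ft_force: [-3.8, 1.2, 8.1]
opening: 0.001
```

Call:
send_rows:
  rows:
    - [0, 0, 0, 0.03, 0]
    - [0, 0, 0, 0.03, 0]

```text
t: 6.92
tool_pos: [0.6079, -0.1698, 0.0614]
ee_rot: [3.141, -0.001, -0.128]
ft_force: [-4.1, 2.0, 8.4]
opening: 0.007
```

Call:
send_rows:
  rows:
    - [0, 0, 0, 0.04, 0]
    - [0, 0, 0, 0.04, 0]

```text
t: 7.18
tool_pos: [0.6079, -0.1698, 0.0611]
ee_rot: [3.141, -0.001, -0.128]
ft_force: [-4.0, 2.4, 9.3]
opening: 0.005
```

Call:
send_rows:
  rows:
    - [0, 0, 0, 0.04, 0]
    - [0, 0, 0, 0.04, 0]

```text
t: 7.42
tool_pos: [0.6079, -0.1698, 0.0609]
ee_rot: [3.141, -0.001, -0.128]
ft_force: [-4.1, 1.3, 9.3]
opening: 0.006
```

Call:
send_rows:
  rows:
    - [0, 0, 0, 0.04, 0]
    - [0, 0, 0, 0.04, 0]

```text
t: 7.68
tool_pos: [0.6079, -0.1698, 0.0606]
ee_rot: [3.141, -0.001, -0.128]
ft_force: [-4.7, 2.1, 8.9]
opening: 0.006
```

Call:
send_rows:
  rows:
    - [0, 0, 0, 0.04, 0]
    - [0, 0, 0, 0.04, 0]

```text
t: 7.92
tool_pos: [0.6079, -0.1698, 0.0603]
ee_rot: [3.141, -0.001, -0.128]
ft_force: [-4.5, 2.0, 10.4]
opening: 0.004
```

Call:
send_rows:
  rows:
    - [0, 0, 0, 0.04, 0]
    - [0, 0, 0, 0.04, 0]

```text
t: 8.18
tool_pos: [0.6079, -0.1698, 0.0601]
ee_rot: [3.141, -0.001, -0.128]
ft_force: [-3.5, 1.5, 10.5]
opening: 0.007
```

Call:
send_rows:
  rows:
    - [0, 0, 0, 0.04, 0]
    - [0, 0, 0, 0.04, 0]

```text
t: 8.43
tool_pos: [0.6079, -0.1698, 0.0599]
ee_rot: [3.141, -0.001, -0.128]
ft_force: [-5.1, 2.2, 10.8]
opening: 0.005
```

Call:
send_rows:
  rows:
    - [0, 0, 0, 0.04, 0]
    - [0, 0, 0, 0.04, 0]

```text
t: 8.68
tool_pos: [0.6079, -0.1698, 0.0596]
ee_rot: [3.141, -0.001, -0.128]
ft_force: [-5.0, 1.6, 11.8]
opening: 0.004
```

Call:
send_rows:
  rows:
    - [0, 0, 0, 0.03, 0]
    - [0, 0, 0, 0.03, 0]

```text
t: 8.93
tool_pos: [0.6079, -0.1698, 0.0594]
ee_rot: [3.141, -0.001, -0.128]
ft_force: [-5.1, 2.6, 13.0]
opening: 0.006
```

Call:
send_rows:
  rows:
    - [0, 0, 0, 0.03, 0]
    - [0, 0, 0, 0.03, 0]

```text
t: 9.18
tool_pos: [0.6079, -0.1698, 0.0592]
ee_rot: [3.141, -0.001, -0.128]
ft_force: [-5.8, 2.7, 12.7]
opening: 0.003
```

Call:
send_rows:
  rows:
    - [0, 0, 0, 0.03, 0]
    - [0, 0, 0, 0.03, 0]

```text
t: 9.43
tool_pos: [0.6079, -0.1698, 0.059]
ee_rot: [3.141, -0.001, -0.128]
ft_force: [-5.3, 1.8, 12.9]
opening: 0.008
```

Call:
send_rows:
  rows:
    - [0, 0, 0, 0.03, 0]
    - [0, 0, 0, 0.03, 0]

```text
t: 9.68
tool_pos: [0.6079, -0.1698, 0.0588]
ee_rot: [3.141, -0.001, -0.128]
ft_force: [-5.6, 2.6, 13.4]
opening: 0.004
```

Call:
send_rows:
  rows:
    - [0, 0, 0, 0.03, 0]
    - [0, 0, 0, 0.03, 0]

```text
t: 9.93
tool_pos: [0.6079, -0.1698, 0.0587]
ee_rot: [3.141, -0.001, -0.128]
ft_force: [-5.8, 1.8, 13.8]
opening: 0.005
```

Call:
send_rows:
  rows:
    - [0, 0, 0, 0.03, 0]
    - [0, 0, 0, 0.03, 0]

```text
t: 10.18
tool_pos: [0.608, -0.1698, 0.0585]
ee_rot: [3.141, -0.001, -0.128]
ft_force: [-6.7, 1.3, 13.8]
opening: 0.003
```

Call:
send_rows:
  rows:
    - [0, 0, 0, 0.03, 0]
    - [0, 0, 0, 0.03, 0]

```text
t: 10.42
tool_pos: [0.6079, -0.1698, 0.0583]
ee_rot: [3.141, -0.001, -0.128]
ft_force: [-5.1, 2.5, 14.5]
opening: 0.005
```

Call:
send_rows:
  rows:
    - [0, 0, 0, 0.03, 0]
    - [0, 0, 0, 0.03, 0]

```text
t: 10.68
tool_pos: [0.6079, -0.1698, 0.0581]
ee_rot: [3.141, -0.001, -0.128]
ft_force: [-6.7, 2.1, 14.4]
opening: 0.006
```

Call:
send_rows:
  rows:
    - [0, -0.05, 0, 0, 0]
    - [0, -0.1, 0, 0.02, 0]
    - [0, -0.1, 0, 0.02, 0]

```text
t: 11.05
tool_pos: [0.6079, -0.1698, 0.0583]
ee_rot: [3.141, -0.004, -0.128]
ft_force: [-4.9, 2.4, 14.4]
opening: 0.006
```

Call:
send_rows:
  rows:
    - [0, 0, 0, 0.03, 0]
    - [0, 0, 0, 0.03, 0]

```text
t: 11.3
tool_pos: [0.6079, -0.1698, 0.0581]
ee_rot: [3.141, -0.004, -0.128]
ft_force: [-4.2, 2.3, 14.2]
opening: 0.008
```

Call:
send_rows:
  rows:
    - [0, 0, 0, 0.03, 0]
    - [0, 0, 0, 0.03, 0]

```text
t: 11.55
tool_pos: [0.6079, -0.1698, 0.0567]
ee_rot: [3.141, -0.004, -0.128]
ft_force: [0.0, -0.2, 0.3]
opening: 0.004
```

Call:
send_rows:
  rows:
    - [0, 0, 0, 0.03, 0]
    - [0, 0, 0, 0.03, 0]

```text
t: 11.8
tool_pos: [0.6072, -0.1699, 0.0533]
ee_rot: [3.141, -0.001, -0.128]
ft_force: [1.7, -0.6, 2.2]
opening: 0.006
```

Call:
send_rows:
  rows:
    - [0, 0, 0, 0.03, 0]
    - [0, 0, 0, 0.03, 0]

```text
t: 12.05
tool_pos: [0.6072, -0.1699, 0.0534]
ee_rot: [3.141, -0.001, -0.128]
ft_force: [0.7, -0.9, 2.9]
opening: 0.003
```

It clicked at about 14.4 N: the force fell to nearly 0 and the pad dropped. That is over 13 N, so the pointer goes to red. I lift off and move above the pointer, opening the fingers.

Call:
send_rows:
  rows:
    - [0, 0, 0, -2, 0]
    - [0, 0, 0, -6, 0]
    - [0, -2, 1.5, -8, 0]
    - [2, -6, 4.3, -8, 0]
    - [4, -11, 8, -8, 0]
    - [5, -15, 10.8, -8, 0]
    - [5, -16.6, 11.9, -8, 0]
    - [5, -16.6, 11.9, -8, 0]
    - [5, -16.6, 11.9, -6, 0]

```text
t: 13.18
tool_pos: [0.4293, -0.2669, 0.1155]
ee_rot: [3.14, -0.005, -0.127]
ft_force: [-0.1, 0.9, 0.2]
opening: 0.532
```

```bash
python3 - <<'E'
from h import *
np.set_printoptions(precision=4,suppress=True)
s=sensors.state(); print(s['tool_pos'],s['ee_rot'],s['ft_force'])
im,d=cams.capture('scene'); cv2.imwrite('pics/c3.png',cv2.resize(im[110:270,160:320],None,fx=4,fy=3.7))
E
```

```text
[ 0.4293 -0.2669  0.1155] [ 3.1398 -0.0049 -0.1273] [-0.1107  0.866   0.2497]
```

View pics/c3.png

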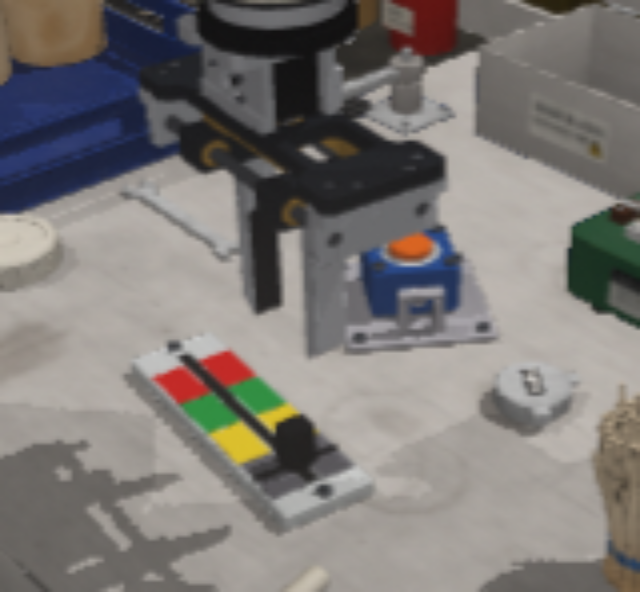

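The pad shows low in its housing, so the catch is down; the fingers are above the knob. I descend and pinch.

Call:
send_rows:
  rows:
    - [5, -0.1, 0, 2, 0]
    - [5, -0.1, 0, 5, 0]
    - [5, -0.1, 0, 7.5, 0]
    - [5, -0.1, 0, 8.6, 0]
    - [5, -0.1, 0, 8.7, 0]
    - [5, -0.1, 0, 8.7, 0]
  newtons: 10

```text
t: 13.98
tool_pos: [0.4269, -0.2667, 0.0276]
ee_rot: [3.141, -0.002, -0.128]
ft_force: [0.3, 0.0, 0.0]
opening: 0.532
```

Call:
send_rows:
  rows:
    - [3, 0, 0, 0, 0]
    - [2, 0, 0, 0, 0]
    - [1, 0, 0, 0, 0]
    - [1, 0, 0, 0, 0]
    - [1, 0, 0, 0, 0]
    - [1, 0, 0, 0, 0]
  newtons: 10

```text
t: 14.72
tool_pos: [0.426, -0.2664, 0.0266]
ee_rot: [3.141, -0.0, -0.128]
ft_force: [-0.3, 0.0, 2.7]
opening: 0.169
```

Pinched, with the opening at 15.9 mm for a 16 mm knob. I slide it towards red (tool -y) in two halves and check the side force.

Call:
send_rows:
  rows:
    - [1, 0, -0.5, 0, 0]
    - [1, 0, -1.2, 0, 0]
    - [1, 0, -2, 0, 0]
    - [1, 0, -2.8, 0, 0]
    - [1, 0.05, -3.6, 0, 0]
    - [1, 0.05, -4.4, 0, 0]
    - [1, 0.05, -5, 0, 0]
    - [1, 0.05, -5.4, 0, 0]
    - [1, 0.05, -5.4, 0, 0]

```text
t: 15.85
tool_pos: [0.4337, -0.2121, 0.0266]
ee_rot: [-3.141, -0.001, -0.128]
ft_force: [-0.2, -0.7, 2.7]
opening: 0.168
```

Call:
send_rows:
  rows:
    - [1, 0, -0.5, 0, 0]
    - [1, 0, -1.2, 0, 0]
    - [1, 0, -2, 0, 0]
    - [1, 0, -2.8, 0, 0]
    - [1, 0.05, -3.6, 0, 0]
    - [1, 0.05, -4.4, 0, 0]
    - [1, 0.05, -5, 0, 0]
    - [1, 0.05, -5.4, 0, 0]
    - [1, 0.05, -5.4, 0, 0]

```text
t: 16.98
tool_pos: [0.4412, -0.1587, 0.0267]
ee_rot: [-3.141, -0.001, -0.128]
ft_force: [3.3, -0.7, 3.4]
opening: 0.165
```

Call:
send_rows:
  rows:
    - [3, 0, 0, 0, 0]
    - [4, 0, 0, 0, 0]
    - [5, 0, 0, 0, 0]
    - [5, 0, 0, -3, 0]
    - [5, 0, 0, -7, 0]
    - [5, -3, 2, -12, 0]
    - [5, -8, 6, -15, 0]
    - [5, -12, 11, -15, 0]
    - [5, -13, 16, -15, 0]
    - [5, -13, 20, -15, 0]

```text
t: 18.23
tool_pos: [0.2844, -0.3427, 0.1767]
ee_rot: [3.141, -0.0, -0.131]
ft_force: [1.0, -0.3, 0.6]
opening: 0.534
```

```bash
python3 - <<'E'
from h import *
np.set_printoptions(precision=4,suppress=True)
im,d=cams.capture('top'); 
a=cv2.resize(im[125:240,145:305],None,fx=5,fy=5,interpolation=cv2.INTER_CUBIC); cv2.imwrite('pics/c4.png',a)
for q in ('pointer_top',):
    for x in cams.pinpoint('top',q)[:2]: print(x['at'],x['confidence'],px2w('top',x['at'],.0475))
yaw=-.14; ax=np.array([-np.sin(yaw),np.cos(yaw)]); H,S,V=cv2.split(cv2.cvtColor(im,cv2.COLOR_BGR2HSV))
for n,m in(('g',(H>40)&(H<80)&(S>100)),('y',(H>20)&(H<35)&(S>100)),('r',((H<4)|(H>174))&(S>150))):
    m=m.copy(); m[:195]=0;m[235:]=0;m[:,:225]=0;m[:,300:]=0
    v,u=np.nonzero(m); W=px2w('top',np.c_[u,v],.0145)[:,:2]; s=W@ax; print(n,len(u),W.mean(0),np.percentile(s,[2,50,98]))
print('green ctr expected + .036')
E
```

```text
[247.9, 152.5] 0.75 [[ 0.6083 -0.1704  0.0475]]
[246.0, 213.9] 0.57 [[ 0.4401 -0.1638  0.0475]]
g 156 [ 0.4376 -0.1936] [-0.1457 -0.1307 -0.1158]
y 170 [ 0.4324 -0.2297] [-0.1827 -0.1671 -0.1513]
r 93 [ 0.445  -0.1593] [-0.109  -0.0993 -0.08  ]
green ctr expected + .036
```

View pics/c4.png

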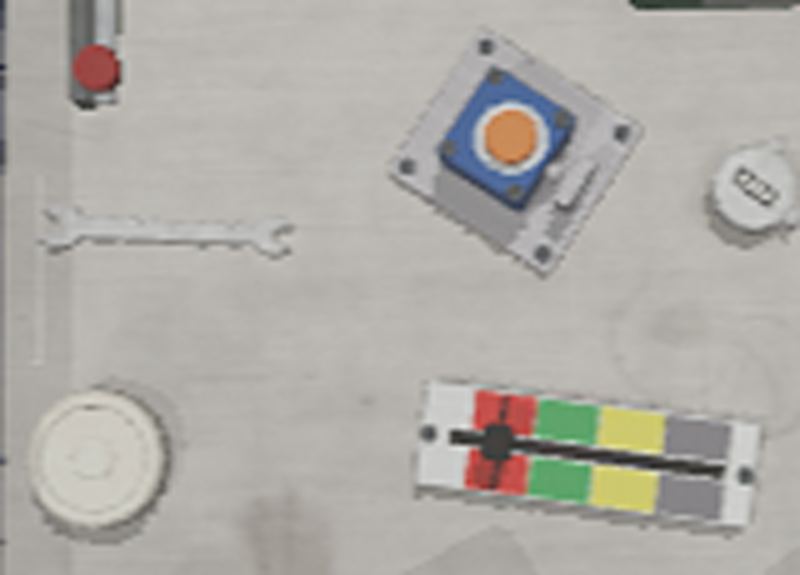

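The crop shows the pointer's cross-line in the middle of red at about (245,213). The pad at (247,152) is low, the bolt is back, and cap, spanner and counter are undisturbed. By numbers, the knob is within about 1 mm of the red centre.

```bash
python3 - <<'E'
from h import *
im,d=cams.capture('top'); print(px2w('top',[[247,152]],d=[np.median(d[150:154,245:250])]))
print(sensors.state()['t'],sensors.state()['ft_force']); print(ticket.sign_off())
E
```

```text
[[ 0.6083454  -0.16831506  0.05515874]]
18.375 [0.1160877  0.13311162 0.48186918]
the job is handed in; nothing more can be done
None
```

The catch is clicked down and the pointer is in the middle of red; the job was handed in at 18.4 s.

- **Catch:** I pressed the larger push catch with shut fingers in steps of up to 0.5 mm. It clicked at about 14.4 N, over the 13 N limit, so red was the right colour. The downward push stayed below 15 N.
- **Pointer:** I pinched the knob, slid it 108 mm and let go. It stopped about 1 mm or less from the centre of red.
- **Last checks:** The camera depth puts the pad top at 55 mm, against 54 mm expected when clicked, so the catch stayed down. The cap, spanner and counter look undisturbed. The gripper is open and clear of everything.
- **Disagreements:** A side force of up to about 7 N built up during the press from the arm bending. I eased it with a 1 mm correction just before the click. The pointer-finding network also reported the orange pad as the pointer, with the higher confidence; I ignored that after checking it against the picture.

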